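# Load the movement tray into the drying chamber

## Robot

A 6-joint arm with a two-finger parallel gripper is mounted at the origin on the work surface. World frame = base frame: x ahead of the robot, y to its left, z up, the work surface at z = 0. Lengths are in m, angles in rad, forces in N, time in s.
With the tool pointing down it reaches from about 0.325 to 0.775 m from the base axis. Payload 5.5 kg.
Tool frame: the origin (TCP) lies midway between the tips of the shut fingers; the grasp point (between the pads) lies behind it (grip_depth is the z of the grasp point in the tool frame, in m); z points along the fingers, y is the line along which they close (so a half turn about z gives the same grasp; the last joint's range is limited). The gripper opens to 85 mm and grips with 20 to 120 N. Pads are 22 mm wide; open, the fingers measure 114 mm over their backs; the gripper's body (76 mm by 85 mm) begins 54 mm behind the grasp point. The pads swing forward as they close: fully open they stand 13 mm farther back than shut.
Start: joints at [1.087, 0.091, 1.231, -0, 1.82, -0.057], TCP at [0.248, 0.546, 0.231] pointing down, gripper open.
Joint ranges: [-2.87, 2.87], [-0.86, 2.18], [0.17, 2.46], [-1.51, 4.65], [0.06, 2.69], [-2.65, 2.65]. Speed limits (rad/s): [2.57, 2.57, 3.01, 3.14, 3.14, 3.14].

## Interface

Orientations are given as a rotation vector (axis times angle).
In Python, from station import read_state, grab_frame, camera_params, finish_job, search_frame, outline_of, landmark_of, grip_depth gives the robot as it stands.
- The arm moves only by the tool jog_arm, never from a script. Its argument "plan" is a list of rows, each an object with "xyz": the shift along the world's x, y, z in units of 60 mm (1.0 is 60 mm), a list of three; "angular": the turn, a rotation vector about the world's x, y, z in units of 6 degrees (1.0 is 6 degrees), a list of three; "grip": the opening, from -1 (shut) to 1 (fully open). A call has 1 to 12 rows; each row shifts and turns the commanded pose from where the row before left it; what a row does not reach is not made up. A row lasts 1/8 s, in which the tool goes at most 62.5 mm and 10.7 degrees, less where a joint would pass 70% of its speed; a pose out of reach is approached as far as the arm can. A call is refused whole if a number of a shift passes 1 or a number of a turn 1, either way. A call with a gripper value outside its range is refused whole. The fingers move at their own pace and stop on an object; "grip_force" is the grip in N (left out, the last holds). Time passes only in rows, so rows that do not move let the fingers close. It gives the time, the measured TCP pose, the force, the opening and the grip force at its end, in the units of the state.
- read_state(): the state, without advancing time (a new reading comes with each control period).
- grab_frame(name): name is "side" or "top"; returns (picture, depth): 480x640x3 uint8, blue, green, red; 480x640 float32, m along the optical axis (not along the pixel's ray), 0 where there is no reading.
- camera_params(name): a dict with "fovy" (degrees; the focal length in pixels is half the picture's height over the tangent of half this angle, whatever the lens; pixels are square), "cx", "cy" (the principal point, pixels), "distortion" ([k1, k2, p1, p2, k3] as OpenCV has them; the pictures are not rectified), "camera_from_world" (4x4, takes a point from world to camera coordinates). Camera axes: x right, y up, looking along -z (the intrinsics and any distortion apply to the point x, -y, -z); pixel columns grow to the right and rows downward; lengths in m; the calibration is good to about 2 mm. A picture is of the moment at which its call begins. camera_params takes no time and is no camera call.
- finish_job(): hands the job in; it is judged then, once.
Trained networks look in the newest picture that a camera, given by its name, has taken for a name from the list of things; names that differ only in an ending like _2 or _b are one class to them, and where a whole thing is asked for, a point or a joint stands for the part that bears it (a point fixed in the world has none). Each returns a list of dicts, best first, with "conf" (0 to 1); they miss things now and then, are a little off and sometimes report something else, mostly with a low value. They report only what shows in the picture. A call takes as long as a camera call.
- search_frame(camera, name): "xyz" ([x, y, z] in m, in the coordinates of the camera as it stood for that picture, good to about 4 mm: the middle of the surface that is visible of it).
- outline_of(camera, name): "mask" (480x640 bool, what is visible of it).
- landmark_of(camera, name): "xyz" ([x, y, z] in m, in the coordinates of the camera as it stood for that picture, good to about 4 mm: a listed point, or the origin of a listed thing).
The state is a dict: "time": time; "joint_positions": joint angles; "joint_vel": joint speeds; "tau": joint torques, N m; "ee_pos": TCP position; "tcp_rot": TCP orientation; "wrist_force": force on the tool from outside, world axes, zero at the start; "torque": the same for the moment, N m; "grip_width": finger opening in m; "finger_force": force on a finger pad.
Only numpy, scipy, OpenCV 4.12 (cv2) and the standard library are available. Lean on these libraries where they do the work, as an engineer would, in place of code of your own. Each camera call takes 0.05 s, during which the arm holds its last target. There are 200 camera calls.

## Task

With the tongue of the pusher slide the tray of watch movements through the sprung flap of the drying chamber, until it presses the springy pad hidden at the back with about 10 N; never push with more than 20 N. Then draw the pusher out so that the flap closes behind the tray, and stand the pusher upright on the bench, clear of the chamber. Leave everything else on the bench where it is and do not tip the tray.

Things in the scene. Friction and masses are not known exactly. Their poses are not given: they have to be found in the camera images.
- chamber: Grey drying chamber with clear roof, fixed, 150 mm wide, 85 mm high. Origin: on the bench under the middle of its mouth. +x points straight into the mouth (the pushing direction), +y left when looking in, z up. The mouth, at x = 0, is 76 mm wide, clear from z = 8 to 54 mm; above it the front wall is 85 mm high and stands out to x = -6 mm. Inside: 76 mm wide.
- mouth (a point): Middle of the mouth's sill, axes as the chamber's. Beyond it, at a depth that differs each time and is not measured (front face 135 to 178 mm in along +x), stands a damped springy pad, 56 mm wide and 34 mm high: it gives about 1 mm per newton for at most 18 mm, then is solid. The tray slides at 1 to 4 N before; the pad springs back.
- apron_end (a point): Middle of the apron's open end, 150 mm before the mouth, at the height of the floor. The floor is a steel sheet 100 mm wide, its top 8 mm above the bench, from here to 230 mm inside the mouth. Two guide rails on the apron, 16 mm high, lead to the mouth: half the gap is 46 mm here, 38 mm at the mouth.
- flap (a joint): Aluminium flap that hangs in the mouth, 72 mm wide, 46 mm high, 3 mm thick, hinged along its top edge at z = 56 mm. 0 = shut (hanging down), grows as it swings inward (up to 1.35 rad); it opens inward only. A light spring shuts it (0.025 N m when shut, 0.09 N m wide open).
- flap_edge (a point): Middle of the flap's free lower edge.
- tray: Open aluminium tray of watch movements, 80 mm long (x), 60 mm wide (y), 20 mm high, 0.25 kg, loose on the apron in front of the flap, its x axis roughly along the chamber's. Origin: centre of its underside.
- pusher: Loose pusher standing on the bench: a flat aluminium tongue 195 mm long (x from -20 to +175 mm), 40 mm wide (y), 16 mm high, with an upright wooden handle, 20 mm thick (x) and 30 mm wide (y), rising from the tongue to z = 88 mm. Origin: underside of the tongue, straight below the handle; +x points along the tongue to its nose, z up. 0.26 kg.
- pusher_grip (a point): Point on the handle's axis, 66 mm above the pusher's underside: a good place to grip, from above.
- pusher_nose (a point): Middle of the flat front end of the tongue (175 mm ahead of the handle, 8 mm above the underside): the face that pushes the tray.
- loupe: Bystander, to be left alone: a black eye loupe, 38 mm across, 30 mm high.
- oil_jar: Bystander, to be left alone: a small amber glass jar, 36 mm across, 45 mm high.
- watch_head: Bystander, to be left alone: a steel watch head lying flat, 40 mm across, 11 mm high.
- driver: Bystander, to be left alone: a small screwdriver lying down, 130 mm long.
- tweezers: Bystander, to be left alone: steel tweezers lying down, 130 mm long.
- parts_dish: Bystander, to be left alone: a small glass dish, 52 mm across, 18 mm high.
- case_holder: Bystander, to be left alone: a wooden ring-shaped case holder, 56 mm across, 16 mm high.

How it is judged:
On the way:
1. the tray, inside the chamber, is pressed on with the pusher by at least 6 N, against the pad at the back (contact force between pusher and tray above 6 N and x of tray in the frame of chamber above 0.08 m), for 0.2 s.
At the end, for the whole second after the job is handed in: The tray rests flat inside the chamber, its centre more than 75 mm behind the mouth; the flap is shut behind it (under 0.06 rad); the pusher stands upright (within 0.1 rad) on the bench itself (underside less than 4 mm up), not on the chamber's floor sheet; both are at rest (x of tray in the frame of chamber above 0.075 m and value of joint flap below 0.06 rad and angle between each of tray, pusher's own z axis and vertical below 0.1 rad and linear speed of each of tray, pusher below 0.01 m/s and height (world z) of pusher below 0.004 m); the robot touches nothing.
It fails at once if the pusher presses on the tray with more than 20 N (contact force between pusher and tray above 20 N).
It fails at once if the pusher presses on the chamber or its flap with more than 20 N (contact force between pusher and chamber above 20 N).
It fails at once if the tray is tipped by more than 0.3 rad (angle between tray's own z axis and vertical above 0.3 rad).
It fails at once if a bystander is moved by more than 20 mm (distance of any of loupe, oil_jar, watch_head, driver, tweezers, parts_dish, case_holder from where it was at the start of the episode above 0.02 m).
It also fails if it takes over 72 s, if anything falls off the work surface, if the arm or the gripper's body presses on something with over 40 N, if the wrist force passes 120 N, or if a joint passes its speed limit or range.

## Working session

There is one attempt and no reset: what is moved stays moved. The work goes in short steps, Python scripts to look and compute and a tool call to move; the robot and the scene stay as the last step left them, time stands still between calls to the robot, and variables do not carry over. Pictures are saved under pics/ and viewed, at most 10 in all, crops included, and the job is handed in when it is done.

Besides the shell and the picture viewer there is one more tool, called after "Emit:" by a JSON object that holds its "op" and its "data". jog_arm: Moves the arm, as the interface text tells. Its arguments: {"type":"object","properties":{"plan":{"type":"array","items":{"type":"object","properties":{"xyz":{"type":"array","items":{"type":"number"}},"angular":{"type":"array","items":{"type":"number"}},"grip":{"type":"number"}}}},"grip_force":{"type":"number"}},"required":["plan"]}

```bash
mkdir -p pics; cat > h.py <<'E'
import numpy as np, cv2
from station import *
def w(cam,p):
    T=np.linalg.inv(np.array(camera_params(cam)["camera_from_world"])); return (T@np.r_[p,1])[:3]
def lm(cam,name,f=landmark_of):
    r=f(cam,name); return [(np.round(w(cam,d["xyz"]),4).tolist(),round(d["conf"],2)) for d in r[:2]]
E
python3 - <<'E'
from h import *
ims=[]
for c in("side","top"):
    im,d=grab_frame(c); cv2.imwrite(f"pics/{c}0.png",im)
    for n in("mouth","apron_end","flap_edge","tray","pusher","pusher_grip","pusher_nose","chamber"): print(c,n,lm(c,n))
c="top"
for n in("loupe","oil_jar","watch_head","driver","tweezers","parts_dish","case_holder"): print(n,lm(c,n))
s=read_state();print(s["time"],s["tcp_rot"],s["grip_width"],grip_depth)
E
```

```text
side mouth [([0.5636, 0.0753, 0.0128], 0.6)]
side apron_end [([0.5688, -0.0803, 0.0106], 0.95)]
side flap_edge [([0.5631, 0.0767, 0.013], 0.73), ([0.7317, -0.2497, 0.0014], 0.56)]
side tray [([0.5654, -0.0186, 0.0137], 0.62)]
side pusher [([0.5532, -0.3521, 0.0016], 0.97)]
side pusher_grip [([0.5457, -0.3489, 0.0686], 0.58), ([0.7849, -0.1736, 0.0017], 0.32)]
side pusher_nose [([0.5251, -0.1811, 0.0093], 0.93), ([0.5643, 0.0745, 0.0032], 0.55)]
side chamber [([0.5609, 0.0733, 0.0017], 0.76), ([0.7631, -0.0305, 0.0003], 0.23)]
top mouth [([0.5685, 0.0747, 0.0046], 0.96)]
top apron_end [([0.5623, -0.0737, 0.0107], 0.73), ([0.3188, -0.3084, 0.0032], 0.4)]
top flap_edge [([0.7646, -0.0309, 0.001], 0.48)]
top tray []
top pusher [([0.5532, -0.3519, -0.0031], 0.73)]
top pusher_grip [([0.5497, -0.3511, 0.0658], 0.73)]
top pusher_nose [([0.5259, -0.1776, 0.0081], 0.76)]
top chamber [([0.5626, 0.0745, -0.0011], 0.72)]
loupe [([0.7622, -0.0309, 0.0052], 0.44)]
oil_jar [([0.7849, -0.1751, -0.005], 0.57)]
watch_head [([0.373, -0.0785, -0.0041], 0.75)]
driver [([0.3163, -0.3078, 0.003], 0.56)]
tweezers [([0.7077, -0.336, -0.0009], 0.79)]
parts_dish [([0.7366, -0.2471, -0.0015], 0.82)]
case_holder [([0.3507, 0.1997, 0.0025], 0.65)]
1.25 [-6.65243104e-01 -3.07030853e+00  8.17617852e-05] 0.08537380709338595 -0.0187
```

View pics/top0.png

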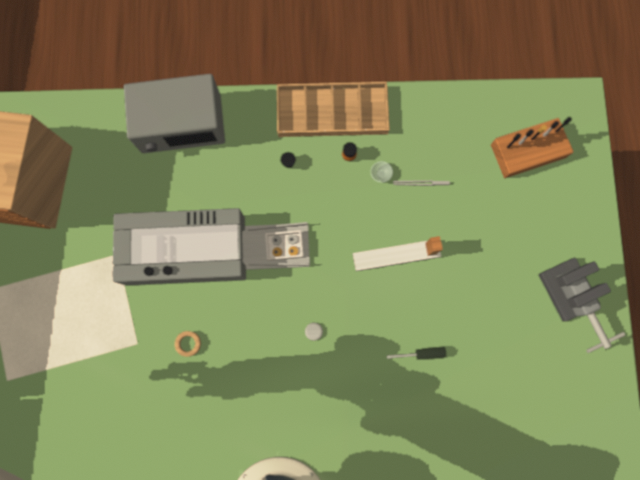

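View pics/side0.png

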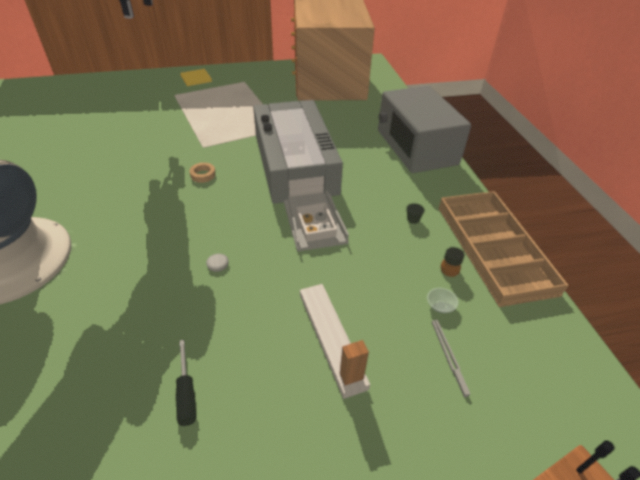

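The chamber mouth faces the robot's right, at about (243,245) in the top view, with the tray on the apron at (287,245). The pusher handle is at (434,246) and the nose at (355,258). Moving above the handle.

Emit:
{"op": "jog_arm", "data": {"plan": [{"xyz": [0.31, -0.93, 0], "angular": [0, 0, 0.45], "grip": 1}, {"xyz": [0.31, -0.93, 0], "angular": [0, 0, 0.45], "grip": 1}, {"xyz": [0.31, -0.93, 0], "angular": [0, 0, 0.45], "grip": 1}, {"xyz": [0.31, -0.93, 0], "angular": [0, 0, 0.45], "grip": 1}, {"xyz": [0.31, -0.93, 0], "angular": [0, 0, 0.45], "grip": 1}, {"xyz": [0.31, -0.93, 0], "angular": [0, 0, 0.45], "grip": 1}, {"xyz": [0.31, -0.93, 0], "angular": [0, 0, 0.45], "grip": 1}, {"xyz": [0.31, -0.93, 0], "angular": [0, 0, 0.45], "grip": 1}, {"xyz": [0.31, -0.93, 0], "angular": [0, 0, 0.45], "grip": 1}, {"xyz": [0.31, -0.93, 0], "angular": [0, 0, 0.45], "grip": 1}, {"xyz": [0.31, -0.93, 0], "angular": [0, 0, 0.45], "grip": 1}, {"xyz": [0.31, -0.93, 0], "angular": [0, 0, 0.45], "grip": 1}]}}

```text
time: 2.75
ee_pos: [0.4719, -0.1254, 0.2316]
tcp_rot: [-0.22, 3.133, -0.0]
wrist_force: [0.8, 1.2, -0.7]
grip_width: 0.0856
finger_force: 0.0
```

```bash
cat >> h.py <<'E'
def pts(cam,d,mask,zlo,zhi):
    P=camera_params(cam); f=240/np.tan(np.radians(P["fovy"])/2)
    v,u=np.nonzero(mask&(d>0)); K=np.array([[f,0,P["cx"]],[0,f,P["cy"]],[0,0,1]])
    n=cv2.undistortPoints(np.stack([u,v],1).astype(float)[:,None],K,np.array(P["distortion"]))[:,0]
    z=d[v,u]; c=np.stack([n[:,0]*z,-n[:,1]*z,-z,np.ones_like(z)],1)
    p=(c@np.linalg.inv(np.array(P["camera_from_world"])).T)[:,:3]
    return p[(p[:,2]>zlo)&(p[:,2]<zhi)]
def rect(p): return cv2.minAreaRect((p[:,:2]*1000).astype(np.float32))
E
python3 - <<'E'
from h import *
im,d=grab_frame("top")
for n,a,b in(("chamber",.07,.1),("chamber",.004,.03),("pusher",.008,.024),("pusher",.075,.1),("tray",.015,.05)):
    r=outline_of("top",n)
    if r:
        p=pts("top",d,r[0]["mask"],a,b); print(n,round(r[0]["conf"],2),len(p),rect(p) if len(p)>5 else 0, p.mean(0).round(4))
im,d=grab_frame("side")
for n in ("tray","pusher_grip","pusher_nose","mouth","apron_end"): print(n,lm("side",n))
s=read_state();print(s["time"],s["ee_pos"],s["tcp_rot"],s["wrist_force"])
E
```

```text
chamber 0.63 8818 ((562.9219360351562, 205.50704956054688), (151.8173828125, 275.7479248046875), 1.1624659299850464) [0.5606 0.2043 0.0848]
chamber 0.63 1418 ((574.3861694335938, 174.76608276367188), (174.20550537109375, 397.03741455078125), 1.24655282497406) [0.5588 0.0585 0.0117]
pusher 0.75 731 ((543.416015625, -310.1874084472656), (41.082435607910156, 125.62507629394531), 8.268755912780762) [ 0.5406 -0.3037  0.0161]
pusher 0.75 149 ((549.715087890625, -351.693115234375), (30.91440200805664, 21.295930862426758), 7.658325672149658) [ 0.5489 -0.3509  0.087 ]
tray 0.98 268 ((563.7283325195312, 1.7298908233642578), (60.37836837768555, 34.72156524658203), 3.835322380065918) [0.5637 0.0016 0.0216]
tray [([0.5659, -0.0196, 0.0111], 0.78)]
pusher_grip [([0.5478, -0.3498, 0.071], 0.6)]
pusher_nose [([0.5206, -0.1823, 0.0091], 0.9), ([0.7082, -0.3433, 0.0027], 0.5)]
mouth [([0.5633, 0.0771, 0.0097], 0.85)]
apron_end [([0.5665, -0.0755, 0.007], 0.8)]
3.35 [ 0.47158526 -0.12257611  0.23160905] [-2.19880378e-01  3.13324246e+00 -3.49312995e-04] [-0.03162605  0.03712595 -0.5623194 ]
```

Emit:
{"op": "jog_arm", "data": {"plan": [{"xyz": [0.26, -0.76, -0.2], "grip": 1}, {"xyz": [0.26, -0.76, -0.2], "grip": 1}, {"xyz": [0.26, -0.76, -0.2], "grip": 1}, {"xyz": [0.26, -0.76, -0.2], "grip": 1}, {"xyz": [0.26, -0.78, -0.2], "grip": 1}, {"xyz": [0, 0, -0.5], "grip": 1}, {"xyz": [0, 0, -0.5], "grip": 1}, {"xyz": [0, 0, -0.5], "grip": 1}, {"xyz": [0, 0, -0.48], "grip": 1}, {"xyz": [0, 0, 0], "grip": 1}]}}

```text
validation failed for argument at $.pl...
```

```bash
python3 - <<'E'
from h import *
im,d=grab_frame("side"); cv2.imwrite("pics/s1.png",cv2.resize(im[250:450,230:480],None,fx=2.4,fy=2.4))
s=read_state();print(s["time"],s["ee_pos"],s["tcp_rot"],s["wrist_force"])
E
```

```text
3.4 [ 0.4715784  -0.12276255  0.23153341] [-2.19458411e-01  3.13344203e+00 -3.53995696e-04] [-0.61509689  0.04531654  0.25433183]
```

View pics/s1.png

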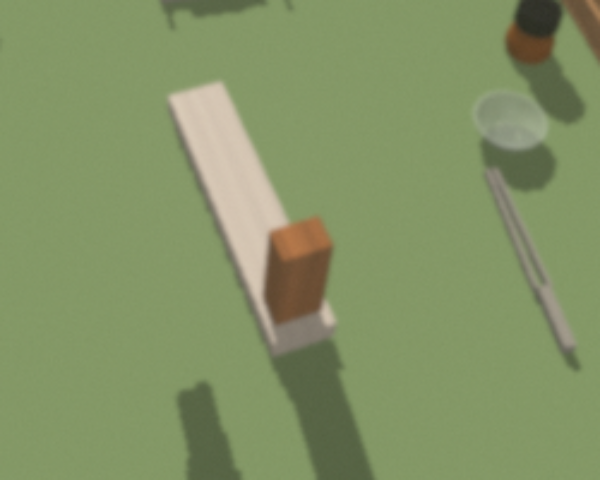

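The move was refused, since "angular" is required in every row. The picture shows the pusher untouched, with its handle top at (300,238) in the crop. Retrying.

Emit:
{"op": "jog_arm", "data": {"plan": [{"xyz": [0.26, -0.76, -0.2], "angular": [0, 0, 0], "grip": 1}, {"xyz": [0.26, -0.76, -0.2], "angular": [0, 0, 0], "grip": 1}, {"xyz": [0.26, -0.76, -0.2], "angular": [0, 0, 0], "grip": 1}, {"xyz": [0.26, -0.76, -0.2], "angular": [0, 0, 0], "grip": 1}, {"xyz": [0.26, -0.78, -0.2], "angular": [0, 0, 0], "grip": 1}, {"xyz": [0, 0, -0.5], "angular": [0, 0, 0], "grip": 1}, {"xyz": [0, 0, -0.5], "angular": [0, 0, 0], "grip": 1}, {"xyz": [0, 0, -0.5], "angular": [0, 0, 0], "grip": 1}, {"xyz": [0, 0, -0.48], "angular": [0, 0, 0], "grip": 1}, {"xyz": [0, 0, 0], "angular": [0, 0, 0], "grip": 1}]}}

```text
time: 4.65
ee_pos: [0.5481, -0.3512, 0.0491]
tcp_rot: [0.218, -3.129, -0.006]
wrist_force: [0.4, -0.0, 0.7]
grip_width: 0.0854
finger_force: 0.0
```

```bash
python3 - <<'E'
from h import *
im,d=grab_frame("side"); cv2.imwrite("pics/s2.png",cv2.resize(im[230:430,230:480],None,fx=2.4,fy=2.4))
s=read_state();print(s["time"],s["ee_pos"],s["tcp_rot"],s["wrist_force"])
E
```

```text
4.7 [ 0.54909232 -0.35195985  0.0515316 ] [ 2.18015879e-01 -3.13206308e+00 -2.53841480e-03] [-0.62222705 -0.20577435  0.99970347]
```

View pics/s2.png

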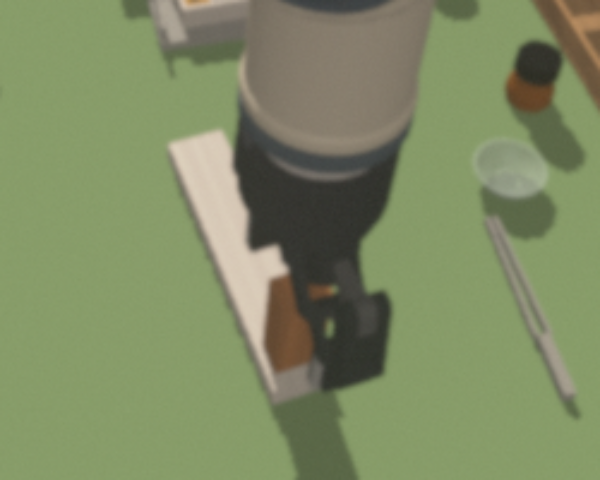

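The handle's left side shows beside a finger at (350,340) in the crop, which sits right of where I'd expect it. I'll check by projecting the points.

```bash
python3 - <<'E'
from h import *
from scipy.spatial.transform import Rotation as R
s=read_state(); M=R.from_rotvec(s["tcp_rot"]).as_matrix(); t=s["ee_pos"]
def proj(cam,X):
    P=camera_params(cam); f=240/np.tan(np.radians(P["fovy"])/2)
    c=(np.array(P["camera_from_world"])@np.r_[X,1])[:3]*[1,-1,-1]
    return cv2.projectPoints(c[None],np.zeros(3),np.zeros(3),np.array([[f,0,P["cx"]],[0,f,P["cy"]],[0,0,1.]]),np.array(P["distortion"]))[0].ravel()
print(M.round(3))
for n,l in dict(tcp=[0,0,0],rear=[0,-.043,-.013],rearL=[.011,-.057,-.013],rearR=[-.011,-.057,-.013],r2=[0,.043,-.013]).items():
    X=M@np.array(l)+t; print(n,X.round(3),((proj("side",X)-[230,230])*2.4).round(),proj("top",X).round())
a=np.radians(97.9);H=np.array([.5497,-.3517])
for dx in(-.01,.01):
  for dy in(-.015,.015):
    X=np.r_[H+dx*np.array([np.cos(a),np.sin(a)])+dy*np.array([-np.sin(a),np.cos(a)]),.088]; print("htop",dx,dy,((proj("side",X)-[230,230])*2.4).round(), ((proj("side",X)-[230,250])*2.4).round())
print(np.linalg.inv(np.array(camera_params("side")["camera_from_world"]))[:3,3])
E
```

```text
[[-0.99  -0.139 -0.002]
 [-0.139  0.99   0.001]
 [ 0.002  0.002 -1.   ]]
tcp [ 0.549 -0.352  0.052] [295. 320.] [433. 246.]
rear [ 0.555 -0.395  0.064] [328. 375.] [453. 242.]
rearL [ 0.546 -0.41   0.064] [319. 405.] [460. 246.]
rearR [ 0.568 -0.407  0.064] [357. 392.] [458. 236.]
r2 [ 0.543 -0.309  0.065] [268. 247.] [415. 248.]
htop -0.01 -0.015 [333. 292.] [333. 244.]
htop -0.01 0.015 [282. 308.] [282. 260.]
htop 0.01 -0.015 [318. 262.] [318. 214.]
htop 0.01 0.015 [268. 278.] [268. 230.]
[ 0.42563459 -0.65599529  0.60438703]
```

The projections match within a few pixels, so I'm gripping.

Emit:
{"op": "jog_arm", "data": {"plan": [{"xyz": [0, 0, 0], "angular": [0, 0, 0], "grip": -0.4}, {"xyz": [0, 0, 0], "angular": [0, 0, 0], "grip": -1}, {"xyz": [0, 0, 0], "angular": [0, 0, 0], "grip": -1}, {"xyz": [0, 0, 0], "angular": [0, 0, 0], "grip": -1}, {"xyz": [0, 0, 0], "angular": [0, 0, 0], "grip": -1}, {"xyz": [0, 0, 0], "angular": [0, 0, 0], "grip": -1}], "grip_force": 80}}

```text
time: 5.45
ee_pos: [0.55, -0.3528, 0.0533]
tcp_rot: [-0.218, 3.133, -0.001]
wrist_force: [-0.4, 0.3, 4.7]
grip_width: 0.0191
finger_force: 78.8
```

```bash
python3 - <<'E'
from h import *
s=read_state();print(s["time"],s["ee_pos"],s["tcp_rot"],s["wrist_force"],s["grip_width"],s["finger_force"],grip_depth)
E
```

```text
5.45 [ 0.54995535 -0.3527963   0.05333682] [-2.17669525e-01  3.13292413e+00 -1.27104116e-03] [-0.37686605  0.25648502  4.69567143] 0.019082898014368944 78.8170838356018 -0.0187
```

Emit:
{"op": "jog_arm", "data": {"plan": [{"xyz": [0, 0, 0.1], "angular": [0, 0, 0], "grip": -1}, {"xyz": [0, 0, 0.1], "angular": [0, 0, 0], "grip": -1}, {"xyz": [0.1, 0, 0], "angular": [0, 0, -0.28], "grip": -1}, {"xyz": [0.1, 0, 0], "angular": [0, 0, -0.28], "grip": -1}, {"xyz": [0.1, 0, 0], "angular": [0, 0, -0.28], "grip": -1}, {"xyz": [0.1, 0, 0], "angular": [0, 0, -0.28], "grip": -1}, {"xyz": [0, 0.2, 0], "angular": [0, 0, 0], "grip": -1}, {"xyz": [0, 0.2, 0], "angular": [0, 0, 0], "grip": -1}, {"xyz": [0, 0, 0], "angular": [0, 0, 0], "grip": -1}]}}

```text
time: 6.58
ee_pos: [0.5737, -0.3272, 0.0646]
tcp_rot: [0.036, -3.141, -0.0]
wrist_force: [-1.1, -0.1, -1.7]
grip_width: 0.0188
finger_force: 78.4
```

```bash
python3 - <<'E'
from h import *
im,d=grab_frame("top")
r=outline_of("top","pusher")
p=pts("top",d,r[0]["mask"],.012,.045); p=p[p[:,1]>-.25]; print(rect(p),p.mean(0)); 
for lo,hi in((-.25,-.22),(-.22,-.19),(-.19,-.14)):
  q=p[(p[:,1]>lo)&(p[:,1]<hi)]; print(len(q),q.mean(0).round(4))
q=outline_of("top","tray"); p=pts("top",d,q[0]["mask"],.02,.06); print("tray",rect(p))
grab_frame("side")
for n in("pusher_nose","pusher"): print(n,lm("top",n),lm("side",n))
s=read_state();print(s["time"],s["ee_pos"],s["tcp_rot"],s["wrist_force"])
E
```

```text
((570.5030517578125, -200.79360961914062), (41.52423858642578, 98.53085327148438), 1.1893810033798218) [ 0.56992509 -0.19938887  0.0273612 ]
216 [ 0.5718 -0.2332  0.0274]
236 [ 0.5699 -0.2048  0.0273]
301 [ 0.5686 -0.1709  0.0274]
tray ((565.517578125, -20.581398010253906), (60.93015670776367, 80.59358978271484), 3.561305284500122)
pusher_nose [([0.5695, -0.1505, 0.0209], 0.66)] [([0.5685, -0.1537, 0.0229], 0.73)]
pusher [([0.5732, -0.3254, 0.0102], 0.6)] [([0.5715, -0.3294, 0.0153], 0.98), ([0.5679, -0.1566, 0.0216], 0.41)]
6.975 [ 0.5734963  -0.32889999  0.06449009] [-3.30010280e-02  3.14139654e+00 -1.24548643e-04] [ 0.80056082 -0.08292471 -3.12997444]
```

Emit:
{"op": "jog_arm", "data": {"plan": [{"xyz": [-0.006, 0.3, 0], "angular": [0, 0, 0], "grip": -1}, {"xyz": [-0.006, 0.3, 0], "angular": [0, 0, 0], "grip": -1}, {"xyz": [-0.006, 0.3, 0], "angular": [0, 0, 0], "grip": -1}, {"xyz": [-0.004, 0.2, 0], "angular": [0, 0, 0], "grip": -1}, {"xyz": [-0.002, 0.1, 0], "angular": [0, 0, 0], "grip": -1}, {"xyz": [-0.001, 0.06, 0], "angular": [0, 0, 0], "grip": -1}, {"xyz": [-0.001, 0.05, 0], "angular": [0, 0, 0], "grip": -1}, {"xyz": [-0.001, 0.05, 0], "angular": [0, 0, 0], "grip": -1}, {"xyz": [-0.001, 0.05, 0], "angular": [0, 0, 0], "grip": -1}, {"xyz": [-0.001, 0.05, 0], "angular": [0, 0, 0], "grip": -1}, {"xyz": [-0.001, 0.05, 0], "angular": [0, 0, 0], "grip": -1}, {"xyz": [-0.001, 0.05, 0], "angular": [0, 0, 0], "grip": -1}]}}

```text
time: 8.48
ee_pos: [0.5717, -0.2354, 0.0647]
tcp_rot: [-0.034, 3.141, -0.002]
wrist_force: [-0.5, -1.8, -2.2]
grip_width: 0.0191
finger_force: 78.7
```

```bash
python3 - <<'E'
from h import *
im,d=grab_frame("top"); cv2.imwrite("pics/t3.png",cv2.resize(im[190:300,100:450],None,fx=2.2,fy=2.2))
q=outline_of("top","tray"); p=pts("top",d,q[0]["mask"],.02,.06); print("tray",rect(p))
s=read_state();print(s["time"],s["ee_pos"],s["tcp_rot"],s["wrist_force"])
E
```

```text
tray ((565.6857299804688, -19.052104949951172), (60.978187561035156, 80.5310287475586), 2.7316298484802246)
8.575 [ 0.5716915  -0.23497241  0.06459344] [ 3.40526521e-02 -3.14137821e+00  7.46064649e-04] [-0.24204906 -0.72679173 -3.05632176]
```

View pics/t3.png

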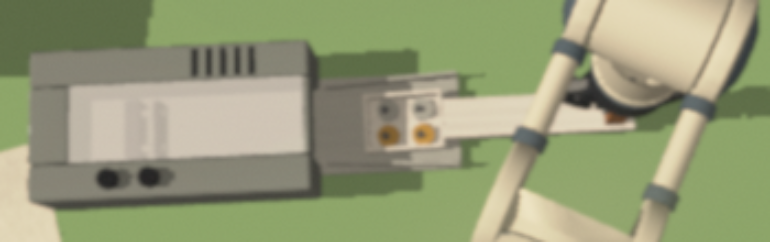

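The tongue's nose is squarely on the tray, at about (442,115) in the crop. The pad faintly shows through the roof at x≈95–165. Pushing on.

Emit:
{"op": "jog_arm", "data": {"plan": [{"xyz": [-0.001, 0.05, 0], "angular": [0, 0, 0], "grip": -1}, {"xyz": [-0.001, 0.07, 0], "angular": [0, 0, 0], "grip": -1}, {"xyz": [-0.002, 0.08, 0], "angular": [0, 0, 0], "grip": -1}, {"xyz": [-0.002, 0.08, 0], "angular": [0, 0, 0], "grip": -1}, {"xyz": [-0.002, 0.08, 0], "angular": [0, 0, 0], "grip": -1}, {"xyz": [-0.002, 0.08, 0], "angular": [0, 0, 0], "grip": -1}, {"xyz": [-0.002, 0.08, 0], "angular": [0, 0, 0], "grip": -1}, {"xyz": [-0.002, 0.08, 0], "angular": [0, 0, 0], "grip": -1}, {"xyz": [-0.002, 0.08, 0], "angular": [0, 0, 0], "grip": -1}, {"xyz": [-0.002, 0.08, 0], "angular": [0, 0, 0], "grip": -1}, {"xyz": [-0.001, 0.08, 0], "angular": [0, 0, 0], "grip": -1}, {"xyz": [-0.001, 0.06, 0], "angular": [0, 0, 0], "grip": -1}]}}

```text
time: 10.07
ee_pos: [0.5705, -0.1807, 0.0645]
tcp_rot: [0.034, -3.141, 0.0]
wrist_force: [0.5, -3.0, -0.7]
grip_width: 0.0189
finger_force: 78.8
```

```bash
python3 - <<'E'
from h import *
im,d=grab_frame("top")
q=outline_of("top","tray"); 
if q: p=pts("top",d,q[0]["mask"],.02,.06); print("tray",rect(p))
s=read_state();print(s["time"],s["ee_pos"],s["tcp_rot"],s["wrist_force"])
E
```

```text
tray ((565.7919921875, 33.75246810913086), (60.811527252197266, 77.67539978027344), 0.8626959919929504)
10.175 [ 0.57052218 -0.1804071   0.06443352] [ 3.43207741e-02 -3.14134927e+00 -8.16853078e-04] [ 0.00459531 -0.8258693  -1.24082015]
```

Emit:
{"op": "jog_arm", "data": {"plan": [{"xyz": [-0.001, 0.05, 0], "angular": [0, 0, 0], "grip": -1}, {"xyz": [-0.001, 0.06, 0], "angular": [0, 0, 0], "grip": -1}, {"xyz": [-0.001, 0.07, 0], "angular": [0, 0, 0], "grip": -1}, {"xyz": [-0.002, 0.08, 0], "angular": [0, 0, 0], "grip": -1}, {"xyz": [-0.002, 0.08, 0], "angular": [0, 0, 0], "grip": -1}, {"xyz": [-0.002, 0.08, 0], "angular": [0, 0, 0], "grip": -1}, {"xyz": [-0.002, 0.08, 0], "angular": [0, 0, 0], "grip": -1}, {"xyz": [-0.002, 0.08, 0], "angular": [0, 0, 0], "grip": -1}, {"xyz": [-0.002, 0.08, 0], "angular": [0, 0, 0], "grip": -1}, {"xyz": [-0.002, 0.08, 0], "angular": [0, 0, 0], "grip": -1}, {"xyz": [-0.002, 0.08, 0], "angular": [0, 0, 0], "grip": -1}, {"xyz": [-0.001, 0.08, 0], "angular": [0, 0, 0], "grip": -1}]}}

```text
time: 11.68
ee_pos: [0.5693, -0.1267, 0.0645]
tcp_rot: [0.034, -3.141, 0.0]
wrist_force: [0.1, -4.4, -0.9]
grip_width: 0.0193
finger_force: 78.7
```

Emit:
{"op": "jog_arm", "data": {"plan": [{"xyz": [-0.002, 0.08, 0], "angular": [0, 0, 0], "grip": -1}, {"xyz": [-0.002, 0.08, 0], "angular": [0, 0, 0], "grip": -1}, {"xyz": [-0.002, 0.08, 0], "angular": [0, 0, 0], "grip": -1}, {"xyz": [-0.002, 0.08, 0], "angular": [0, 0, 0], "grip": -1}, {"xyz": [-0.002, 0.08, 0], "angular": [0, 0, 0], "grip": -1}, {"xyz": [-0.002, 0.08, 0], "angular": [0, 0, 0], "grip": -1}, {"xyz": [-0.002, 0.08, 0], "angular": [0, 0, 0], "grip": -1}, {"xyz": [-0.002, 0.08, 0], "angular": [0, 0, 0], "grip": -1}, {"xyz": [-0.002, 0.08, 0], "angular": [0, 0, 0], "grip": -1}, {"xyz": [-0.002, 0.08, 0], "angular": [0, 0, 0], "grip": -1}]}}

```text
time: 12.92
ee_pos: [0.5681, -0.0787, 0.0645]
tcp_rot: [0.034, -3.141, -0.0]
wrist_force: [0.6, -5.0, -1.1]
grip_width: 0.019
finger_force: 78.7
```

```bash
python3 - <<'E'
from h import *
im,d=grab_frame("top"); cv2.imwrite("pics/t4.png",cv2.resize(im[190:300,100:350],None,fx=3,fy=3))
s=read_state();print(s["time"],s["ee_pos"],s["tcp_rot"],s["wrist_force"])
E
```

```text
12.975 [ 0.56806633 -0.07798061  0.06439176] [ 3.43182484e-02 -3.14123596e+00 -1.15173642e-03] [ 0.6427626  -3.41281583 -1.29537112]
```

View pics/t4.png

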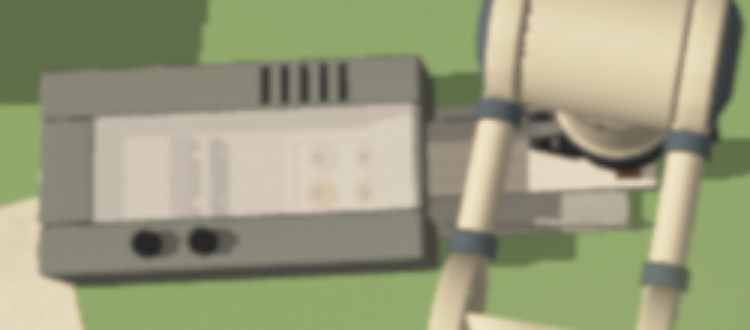

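The tray shows through the roof, its front edge at about x=295, and the pad's front is at x≈230 in the crop. That leaves roughly 45 mm to contact.

Emit:
{"op": "jog_arm", "data": {"plan": [{"xyz": [-0.001, 0.05, 0], "angular": [0, 0, 0], "grip": -1}, {"xyz": [-0.001, 0.07, 0], "angular": [0, 0, 0], "grip": -1}, {"xyz": [-0.001, 0.07, 0], "angular": [0, 0, 0], "grip": -1}, {"xyz": [-0.001, 0.07, 0], "angular": [0, 0, 0], "grip": -1}, {"xyz": [-0.001, 0.07, 0], "angular": [0, 0, 0], "grip": -1}, {"xyz": [-0.001, 0.06, 0], "angular": [0, 0, 0], "grip": -1}, {"xyz": [-0.001, 0.04, 0], "angular": [0, 0, 0], "grip": -1}, {"xyz": [-0.001, 0.03, 0], "angular": [0, 0, 0], "grip": -1}]}}

```text
time: 13.98
ee_pos: [0.5675, -0.0512, 0.0642]
tcp_rot: [0.034, -3.141, -0.0]
wrist_force: [0.2, -3.4, -2.6]
grip_width: 0.0192
finger_force: 78.8
```

Emit:
{"op": "jog_arm", "data": {"plan": [{"xyz": [-0.001, 0.03, 0], "angular": [0, 0, 0], "grip": -1}, {"xyz": [0, 0.03, 0], "angular": [0, 0, 0], "grip": -1}, {"xyz": [-0.001, 0.03, 0], "angular": [0, 0, 0], "grip": -1}, {"xyz": [0, 0.03, 0], "angular": [0, 0, 0], "grip": -1}]}}

```text
time: 14.48
ee_pos: [0.5674, -0.0441, 0.0644]
tcp_rot: [0.034, -3.141, -0.0]
wrist_force: [-0.0, -3.0, -3.5]
grip_width: 0.0191
finger_force: 78.7
```

Emit:
{"op": "jog_arm", "data": {"plan": [{"xyz": [-0.001, 0.03, 0], "angular": [0, 0, 0], "grip": -1}, {"xyz": [0, 0.03, 0], "angular": [0, 0, 0], "grip": -1}, {"xyz": [-0.001, 0.03, 0], "angular": [0, 0, 0], "grip": -1}, {"xyz": [0, 0.03, 0], "angular": [0, 0, 0], "grip": -1}]}}

```text
time: 14.98
ee_pos: [0.5674, -0.0369, 0.0644]
tcp_rot: [0.034, -3.141, -0.0]
wrist_force: [-0.4, -3.6, -4.3]
grip_width: 0.0187
finger_force: 78.6
```

Emit:
{"op": "jog_arm", "data": {"plan": [{"xyz": [-0.001, 0.03, 0], "angular": [0, 0, 0], "grip": -1}, {"xyz": [0, 0.03, 0], "angular": [0, 0, 0], "grip": -1}, {"xyz": [-0.001, 0.03, 0], "angular": [0, 0, 0], "grip": -1}]}}

```text
time: 15.35
ee_pos: [0.5673, -0.0315, 0.0645]
tcp_rot: [0.034, -3.141, -0.0]
wrist_force: [0.5, -2.6, -3.6]
grip_width: 0.0193
finger_force: 78.6
```

Emit:
{"op": "jog_arm", "data": {"plan": [{"xyz": [-0.001, 0.03, 0], "angular": [0, 0, 0], "grip": -1}, {"xyz": [0, 0.03, 0], "angular": [0, 0, 0], "grip": -1}, {"xyz": [-0.001, 0.03, 0], "angular": [0, 0, 0], "grip": -1}]}}

```text
time: 15.72
ee_pos: [0.5672, -0.0269, 0.0648]
tcp_rot: [-0.033, 3.141, -0.003]
wrist_force: [-0.4, -5.9, -2.1]
grip_width: 0.0189
finger_force: 78.9
```

Emit:
{"op": "jog_arm", "data": {"plan": [{"xyz": [0, 0.02, 0], "angular": [0, 0, 0], "grip": -1}, {"xyz": [-0.001, 0.02, 0], "angular": [0, 0, 0], "grip": -1}]}}

```text
time: 15.98
ee_pos: [0.5672, -0.0252, 0.065]
tcp_rot: [-0.033, 3.141, -0.004]
wrist_force: [0.2, -8.5, -1.8]
grip_width: 0.0194
finger_force: 79.0
```

```bash
python3 - <<'E'
from h import *
grab_frame("top");s=read_state();print(s["time"],s["ee_pos"],s["wrist_force"],s["torque"])
E
```

```text
16.025 [ 0.56720793 -0.02511316  0.06494277] [ 0.34932989 -8.22625029 -2.38965005] [-1.75409213  0.1133656   0.05326273]
```

Emit:
{"op": "jog_arm", "data": {"plan": [{"xyz": [0, 0.02, 0], "angular": [0, 0, 0], "grip": -1}, {"xyz": [-0.001, 0.02, 0], "angular": [0, 0, 0], "grip": -1}, {"xyz": [0, 0, 0], "angular": [0, 0, 0], "grip": -1}, {"xyz": [0, 0, 0], "angular": [0, 0, 0], "grip": -1}]}}

```text
time: 16.52
ee_pos: [0.5672, -0.0234, 0.0651]
tcp_rot: [-0.032, 3.141, -0.006]
wrist_force: [-0.4, -9.9, -1.5]
grip_width: 0.0194
finger_force: 78.9
```

Emit:
{"op": "jog_arm", "data": {"plan": [{"xyz": [0, 0.02, 0], "angular": [0, 0, 0], "grip": -1}, {"xyz": [0, 0, 0], "angular": [0, 0, 0], "grip": -1}, {"xyz": [0, 0, 0], "angular": [0, 0, 0], "grip": -1}, {"xyz": [0, 0, 0], "angular": [0, 0, 0], "grip": -1}]}}

```text
time: 17.02
ee_pos: [0.5672, -0.0225, 0.0652]
tcp_rot: [-0.032, 3.141, -0.007]
wrist_force: [-1.1, -10.9, -1.6]
grip_width: 0.0189
finger_force: 79.0
```

About 11 N was held for over 0.5 s. Withdrawing along the same line.

Emit:
{"op": "jog_arm", "data": {"plan": [{"xyz": [0.001, -0.05, 0], "angular": [0, 0, 0], "grip": -1}, {"xyz": [0.001, -0.08, 0], "angular": [0, 0, 0], "grip": -1}, {"xyz": [0.003, -0.12, 0], "angular": [0, 0, 0], "grip": -1}, {"xyz": [0.004, -0.2, 0], "angular": [0, 0, 0], "grip": -1}, {"xyz": [0.004, -0.2, 0], "angular": [0, 0, 0], "grip": -1}, {"xyz": [0.004, -0.2, 0], "angular": [0, 0, 0], "grip": -1}, {"xyz": [0.004, -0.2, 0], "angular": [0, 0, 0], "grip": -1}, {"xyz": [0.004, -0.2, 0], "angular": [0, 0, 0], "grip": -1}, {"xyz": [0.004, -0.2, 0], "angular": [0, 0, 0], "grip": -1}, {"xyz": [0.006, -0.3, 0], "angular": [0, 0, 0], "grip": -1}, {"xyz": [0.006, -0.3, 0], "angular": [0, 0, 0], "grip": -1}, {"xyz": [0.006, -0.3, 0], "angular": [0, 0, 0], "grip": -1}]}}

```text
time: 18.52
ee_pos: [0.5699, -0.1626, 0.0645]
tcp_rot: [-0.033, 3.141, -0.0]
wrist_force: [0.8, -0.6, -3.4]
grip_width: 0.0188
finger_force: 79.3
```

Emit:
{"op": "jog_arm", "data": {"plan": [{"xyz": [0.008, -0.4, 0], "angular": [0, 0, 0], "grip": -1}, {"xyz": [0.008, -0.4, 0], "angular": [0, 0, 0], "grip": -1}, {"xyz": [0.008, -0.4, 0], "angular": [0, 0, 0], "grip": -1}, {"xyz": [0.008, -0.4, 0], "angular": [0, 0, 0], "grip": -1}, {"xyz": [0.008, -0.4, 0], "angular": [0, 0, 0], "grip": -1}, {"xyz": [0.006, -0.3, 0], "angular": [0, 0, 0], "grip": -1}, {"xyz": [0.006, -0.3, 0], "angular": [0, 0, 0], "grip": -1}, {"xyz": [0.004, -0.2, 0], "angular": [0, 0, 0], "grip": -1}, {"xyz": [0, 0, 0], "angular": [0, 0, 0], "grip": -1}]}}

```text
time: 19.65
ee_pos: [0.5732, -0.3299, 0.0643]
tcp_rot: [0.032, -3.141, -0.0]
wrist_force: [-0.6, -0.5, -2.4]
grip_width: 0.0191
finger_force: 79.3
```

```bash
python3 - <<'E'
from h import *
im,d=grab_frame("top"); r=outline_of("top","pusher")
p=pts("top",d,r[0]["mask"],.01,.045); q=p[p[:,1]>-.27]
for lo,hi in((-.3,-.25),(-.25,-.2),(-.2,-.14)):
  q=p[(p[:,1]>lo)&(p[:,1]<hi)]; print(len(q),q.mean(0).round(4))
im2,_=grab_frame("side"); print(lm("side","flap_edge"))
a=cv2.resize(im[190:300,90:330],(600,275)); b=cv2.resize(im2[90:260,230:400],(600,325)) if 0 else cv2.resize(im2[80:260,200:560],(600,300))
cv2.imwrite("pics/c5.png",np.vstack([a,b]))
s=read_state();print(s["time"],s["ee_pos"],s["tcp_rot"],s["wrist_force"])
E
```

```text
115 [ 0.5705 -0.2793  0.0265]
393 [ 0.5701 -0.2239  0.0269]
376 [ 0.5682 -0.1769  0.0269]
[([0.566, 0.0755, 0.0129], 0.95)]
19.85 [ 0.57338985 -0.32846327  0.06450766] [-3.49001744e-02  3.14138875e+00  5.79924906e-04] [ 0.36822246 -0.31364784 -2.83528062]
```

View pics/c5.png

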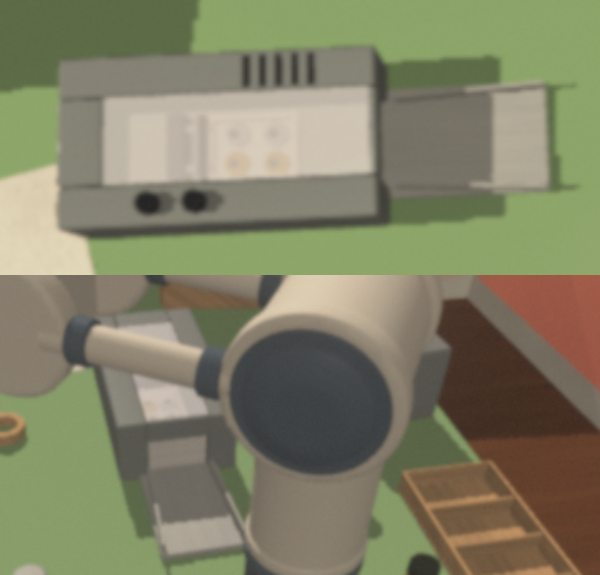

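The flap is shut at (180,450) and the tray sits against the pad at about (255,150). Setting the pusher down.

Emit:
{"op": "jog_arm", "data": {"plan": [{"xyz": [0, -0.1, -0.06], "angular": [0, 0, 0], "grip": -1}, {"xyz": [0, 0, -0.06], "angular": [0, 0, 0], "grip": -1}, {"xyz": [0, 0, -0.04], "angular": [0, 0, 0], "grip": -1}, {"xyz": [0, 0, -0.02], "angular": [0, 0, 0], "grip": -1}, {"xyz": [0, 0, -0.01], "angular": [0, 0, 0], "grip": -1}, {"xyz": [0, 0, 0], "angular": [0, 0, 0], "grip": -1}]}}

```text
time: 20.6
ee_pos: [0.5733, -0.3352, 0.0534]
tcp_rot: [-0.034, 3.141, -0.0]
wrist_force: [-0.8, 0.3, -1.9]
grip_width: 0.0186
finger_force: 79.6
```

Emit:
{"op": "jog_arm", "data": {"plan": [{"xyz": [0, 0, -0.008], "angular": [0, 0, 0], "grip": -1}, {"xyz": [0, 0, 0], "angular": [0, 0, 0], "grip": -0.3}, {"xyz": [0, 0, 0], "angular": [0, 0, 0], "grip": 0.4}, {"xyz": [0, 0, 0], "angular": [0, 0, 0], "grip": 0.4}, {"xyz": [0, 0, 0], "angular": [0, 0, 0], "grip": 0.4}, {"xyz": [0, 0, 0.3], "angular": [0, 0, 0], "grip": 0.4}, {"xyz": [0, 0, 0.6], "angular": [0, 0, 0], "grip": 0.4}, {"xyz": [0, 0, 0.8], "angular": [0, 0, 0], "grip": 0.4}, {"xyz": [0, 0, 0.8], "angular": [0, 0, 0], "grip": 0.4}, {"xyz": [0, 0, 0], "angular": [0, 0, 0], "grip": 0.4}, {"xyz": [0, 0, 0], "angular": [0, 0, 0], "grip": 0.4}]}}

```text
time: 21.98
ee_pos: [0.5733, -0.3352, 0.2033]
tcp_rot: [-0.034, 3.141, -0.001]
wrist_force: [0.1, 0.3, -0.2]
grip_width: 0.0599
finger_force: 0.0
```

```bash
python3 - <<'E'
from h import *
im,d=grab_frame("top"); r=outline_of("top","pusher")
p=pts("top",d,r[0]["mask"],.005,.045)
for lo,hi in((-.3,-.25),(-.25,-.2),(-.2,-.14)):
  q=p[(p[:,1]>lo)&(p[:,1]<hi)]; print(len(q),q.mean(0).round(4))
im2,_=grab_frame("side"); print(lm("side","pusher"),lm("side","flap_edge"))
cv2.imwrite("pics/s6.png",im2)
s=read_state();print(s["time"],s["ee_pos"],s["wrist_force"],s["grip_width"])
E
```

```text
130 [ 0.5726 -0.2648  0.0163]
397 [ 0.5701 -0.2249  0.0159]
324 [ 0.569  -0.1796  0.0158]
[([0.5733, -0.3354, 0.0031], 0.67)] [([0.5636, 0.0737, 0.0104], 0.81)]
22.225 [ 0.57278212 -0.33494627  0.20084165] [ 0.11259923  0.27481526 -0.01335305] 0.059844703251054884
```

View pics/s6.png

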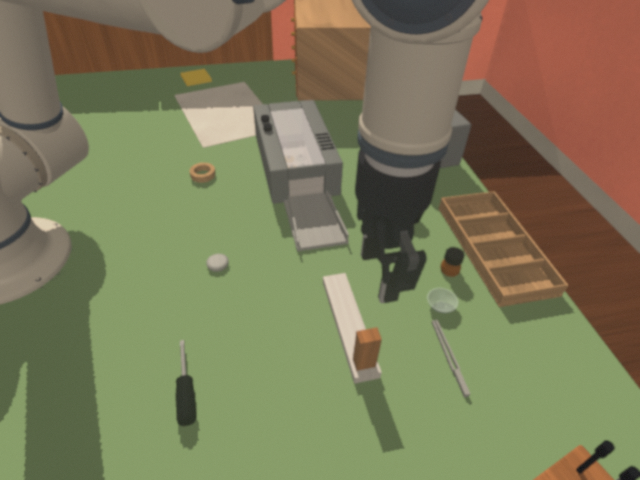

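The pusher stands flat on the bench at (352,328). The flap is shut at (305,185), the gripper is clear, and the bystanders haven't moved.

```bash
python3 -c "from station import *; print(finish_job())"
```

```text
the job is handed in; nothing more can be done
None
```

I pushed the tray through the flap and held it against the pad at about 11 N, then drew the pusher out. The flap shut behind the tray, the pusher now stands upright on the bench clear of the chamber, and the job is handed in; no verdict came back.

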